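# Pack a glue press: find by feel the blade that fills its gap

### The job

The small four-pillar press is locked down over a glued strap, but its sprung platen does not reach the plywood board on the strap. Try the packing blades in the gap, sliding the blade nose first along the board from the open front, and leave in the one that goes fully home against the wooden stop with a firm drag, so that the platen bears on it: a blade that slides in loose is too thin, one that sticks at the platen is too thick and must not be forced. Leave the other two blades lying flat on the slab or the bench, clear of the press, and leave everything else where it is.

Things in the scene. Friction and masses are not known exactly. Their poses are not given: they have to be found in the camera images.
- press: Small four-pillar glue press, fixed: wooden plinth 176 x 158 x 18 mm (front edge at x = -116 mm), grey bed and head plate (highest point z = 102 mm, front edge of the head plate at x = -40), four 13 mm steel pillars at x = +-30, y = +-58 mm. Origin: underside of the plinth on the press's vertical centre line; x points from the open front to the back, z up. In it lies the job, fixed: a leather strap under a plywood board.
- mouth (a point): Middle of the mouth: the front edge of the platen, at the height of its flat sole (press x = -32, y = 0, z = 50 mm); axes as the press. The plywood board below, 84 mm wide, is a level table from x = -115 to +46 mm of the press. Its top is 2 to 8.6 mm below this point, differing from job to job: the gap is not given and must be felt.
- stop (a point): Middle of the front face of the wooden stop strip (60 mm wide, 12 mm high) that stands on the board behind the platen (press x = +38 mm, y = 0, z = 50 mm), where the blade's nose ends; axes as the press.
- platen: Sprung steel platen, 64 mm long (press x -32 to +32 mm), 90 mm wide, 13 mm thick, level under the head plate. Origin: centre of its sole, z = 50 mm of the press while nothing lifts it. Its front lower edge is bevelled (3.6 mm high, 16 mm long, x = -32 to -16 mm), so a blade thicker than the gap lifts it; it gives up to 3.2 mm upward, with about 3 to 4 N, then stops hard.
- grip_thin (a point): Centre of the wooden grip block (36 mm long, 22 wide, 30 high) of the thin packing blade; the three are told apart by the block's length (36, 52, 68 mm for blades 4, 6.5, 9 mm thick). Hold it across its width. x points to the blade's nose, 140 mm ahead of this point; z up; the strip's underside is 19 mm below. At the start it lies flat on the slab, nose away from the robot.
- blade_thin: The thin packing blade: flat steel strip 170 mm long, 36 mm wide, 4 mm thick with a round nose, the grip block glued on top near its tail. Origin: middle of the strip's underside, 85 mm behind the nose, 55 mm ahead of the block's centre; axes as its grip.
- grip_mid (a point): Centre of the wooden grip block (52 mm long, 22 wide, 30 high) of the mid packing blade; the three are told apart by the block's length (36, 52, 68 mm for blades 4, 6.5, 9 mm thick). Hold it across its width. x points to the blade's nose, 140 mm ahead of this point; z up; the strip's underside is 21.5 mm below. At the start it lies flat on the slab, nose away from the robot.
- blade_mid: The mid packing blade: flat steel strip 170 mm long, 36 mm wide, 6.5 mm thick with a round nose, the grip block glued on top near its tail. Origin: middle of the strip's underside, 85 mm behind the nose, 55 mm ahead of the block's centre; axes as its grip.
- grip_thick (a point): Centre of the wooden grip block (68 mm long, 22 wide, 30 high) of the thick packing blade; the three are told apart by the block's length (36, 52, 68 mm for blades 4, 6.5, 9 mm thick). Hold it across its width. x points to the blade's nose, 140 mm ahead of this point; z up; the strip's underside is 24 mm below. At the start it lies flat on the slab, nose away from the robot.
- blade_thick: The thick packing blade: flat steel strip 170 mm long, 36 mm wide, 9 mm thick with a round nose, the grip block glued on top near its tail. Origin: middle of the strip's underside, 85 mm behind the nose, 55 mm ahead of the block's centre; axes as its grip.
- slab: Fixed marble skiving slab on the bench, 210 (x) x 252 (y) x 20 mm, on which the blades lie side by side. Origin: centre of its underside.
- sanding_block: Bystander: wooden sanding block 35 x 86 x 27 mm. Origin: centre of its underside.
- wax_block: Bystander: block of beeswax 38 x 55 x 22 mm. Origin: centre of its underside.
- press_weight: Bystander: steel press weight 62 x 62 x 51 mm. Origin: centre of its underside.
- tape_roll: Bystander: roll of paper tape lying flat, 105 mm across, 26 mm high. Origin: centre of its underside.

How it is judged (in metres and radians):
At the end, for the whole second after the job is handed in: One blade in the press: nose within 4.5 mm of the stop, grip within 25 mm of the press's centre line, strip within 0.2 rad of it, 1.2 to 9 N between blade and platen. The other two flat on slab or bench (0.15 rad), grips over 160 mm from the press's centre, not touching it. All blades at rest (((x of grip_thin in the frame of press between -0.1075 and -0.095 m and y of grip_thin in the frame of press between -0.025 and 0.025 m and angle between the x axis of blade_thin and the x axis of press, either way round below 0.2 rad and contact force between blade_thin and platen between 1.2 and 9 N and linear speed of each of blade_thin, blade_mid, blade_thick below 0.01 m/s and height (world z) of each of grip_mid, grip_thick below 0.06 m and angle between each of grip_mid, grip_thick's own z axis and vertical below 0.15 rad and horizontal distance between each of grip_mid, grip_thick and press above 0.16 m and contact force between each of blade_mid, blade_thick and press below 0.05 N) or (x of grip_mid in the frame of press between -0.1075 and -0.095 m and y of grip_mid in the frame of press between -0.025 and 0.025 m and angle between the x axis of blade_mid and the x axis of press, either way round below 0.2 rad and contact force between blade_mid and platen between 1.2 and 9 N and linear speed of each of blade_mid, blade_thin, blade_thick below 0.01 m/s and height (world z) of each of grip_thin, grip_thick below 0.06 m and angle between each of grip_thin, grip_thick's own z axis and vertical below 0.15 rad and horizontal distance between each of grip_thin, grip_thick and press above 0.16 m and contact force between each of blade_thin, blade_thick and press below 0.05 N) or (x of grip_thick in the frame of press between -0.1075 and -0.095 m and y of grip_thick in the frame of press between -0.025 and 0.025 m and angle between the x axis of blade_thick and the x axis of press, either way round below 0.2 rad and contact force between blade_thick and platen between 1.2 and 9 N and linear speed of each of blade_thick, blade_thin, blade_mid below 0.01 m/s and height (world z) of each of grip_thin, grip_mid below 0.06 m and angle between each of grip_thin, grip_mid's own z axis and vertical below 0.15 rad and horizontal distance between each of grip_thin, grip_mid and press above 0.16 m and contact force between each of blade_thin, blade_mid and press below 0.05 N))).
It fails at once if a blade is forced: more than 60 N between a blade and the platen (contact force between any of blade_thin, blade_mid, blade_thick and platen above 60 N).
It fails at once if a bystander is moved by more than 30 mm (distance of any of sanding_block, wax_block, press_weight, tape_roll from where it was at the start of the episode above 0.03 m).
It also fails if it takes over 72 s, if anything falls off the work surface, if the arm or the gripper's body presses on something with over 40 N, if the wrist force passes 120 N, or if a joint passes its speed limit or range.

### The arm

A 6-joint arm with a two-finger parallel gripper is mounted at the origin on the work surface; the furniture and walls round the work are solid. World frame = base frame: x ahead of the robot, y to its left, z up, the work surface at z = 0. Lengths are in mm, angles in degrees, forces in N, time in s.
With the tool pointing down it reaches from about 325 to 775 mm from the base axis. Payload 9.3 kg.
Tool frame: the origin (TCP) lies midway between the tips of the shut fingers; the grasp point (between the pads) lies 19 mm behind it; z points along the fingers, y is the direction in which the jaws open and shut (so a half turn about z gives the same grasp; the last joint's range is limited). The gripper opens to 85 mm and grips with 20 to 120 N. Pads are 22 mm wide; open, the fingers measure 114 mm over their backs; the gripper's body (76 mm by 85 mm) begins 54 mm behind the grasp point. The pads swing forward as they close: fully open they stand 13 mm farther back than shut.
Start: joints at [-72.055, 14.817, 1.232, 76.415, 0, 81.257], TCP at [247.019, -491.404, 231.279] pointing down, gripper open.
Joint ranges: [-174.27, 174.27], [-52.1, 104.24], [-59.71, 78.15], [-110.17, 111.67], [-87.03, 83.33], [-180, 180]. Speed limits (degrees/s): [127.2, 127.2, 159.86, 180, 180, 180].

### API

Orientations are given as a 3x3 rotation matrix whose columns are the frame's x, y, z axes.
In Python, from bench import monitor, cams, finish_job gives the robot as it stands. The module is installed in compiled form; this text tells all that it offers.
- The arm moves only by the tool drive_tool, never from a script. Its argument "targets" is a list of rows, each a list of 3 entries, a list of its own where there are three numbers: the shift along the tool's x, y, z in m, then the turn, a rotation vector about the tool's x, y, z in degrees, then the gripper's target within -1 to 1 (shut at 1, half-way at 0, fully open at -1). A call has 1 to 12 rows; each row is the pose to reach, as a shift and turn from the pose measured when the call began, along the tool's axes at that moment; what a row does not reach only later rows make up. A row lasts 1/8 s, in which the tool goes at most 62.5 mm and 10.7 degrees, less where a joint would pass 70% of its speed; a pose out of reach is approached as far as the arm can. A call with a gripper value outside its range is refused whole. The fingers move at their own pace and stop on an object; "squeeze" is the grip in N (left out, the last holds). Time passes only in rows, so rows that repeat a pose let the fingers close. It gives the time, the measured TCP pose, the force and the opening at its end, in the units of the state.
- monitor.observe(): the state, without advancing time (a new reading comes with each control period).
- cams.camera(name): name is "scene" or "top"; returns a dict with "img" (400x640x3 uint8, red, green, blue), "range_z" (400x640 float32, mm along the optical axis (not along the pixel's ray), 0 where there is no reading), "vertical_fov" (degrees; the focal length in pixels is half the picture's height over the tangent of half this angle, whatever the lens; pixels are square), "cx", "cy" (the principal point, pixels), "rvec" (rotation vector, rad) and "tvec" (3), from world to camera coordinates, as OpenCV has them. Camera axes: x right, y down, z forward; pixel columns grow to the right and rows downward; lengths in mm; the calibration is good to about 2 mm. A picture is of the moment at which its call begins.
- finish_job(): hands the job in, once; it reports no verdict.
The state is a dict: "clock": time; "joint_positions": joint angles; "qd": joint speeds; "joint_torque": joint torques, N m; "ee_pos": TCP position; "tcp_rot": TCP orientation; "force": force on the tool from outside, world axes, zero at the start; "ft_torque": the same for the moment, N m; "width": finger opening in mm.
Only numpy, scipy, OpenCV 4.12 (cv2) and the standard library are available. Lean on these libraries where they do the work, as an engineer would, in place of code of your own. Each camera call takes 0.05 s, during which the arm holds its last target.

## Working session

There is one attempt and no reset: what is moved stays moved. The work goes in short steps, Python scripts to look and compute and a tool call to move; the robot and the scene stay as the last step left them, time stands still between calls to the robot, and variables do not carry over. Pictures are saved under pics/ and viewed, and the job is handed in when it is done.

Besides the shell and the picture viewer there is one more tool, called after "Request:" by a JSON object that holds its "api" and its "payload". drive_tool: Moves the arm, as the interface text tells. Its arguments: {"type":"object","properties":{"targets":{"type":"array","items":{"type":"array"}},"squeeze":{"type":"number"}},"required":["targets"]}

```bash
mkdir -p pics
cat > h.py <<'E'
import numpy as np, cv2
from bench import monitor, cams
def cam(n,save=None):
    c=cams.camera(n); h,w=c['img'].shape[:2]
    f=h/2/np.tan(np.radians(c['vertical_fov'])/2)
    K=np.array([[f,0,c['cx']],[0,f,c['cy']],[0,0,1.]])
    R=cv2.Rodrigues(np.array(c['rvec'],float))[0]; t=np.array(c['tvec'],float).ravel()
    if save: cv2.imwrite('pics/'+save,c['img'][:,:,::-1])
    return c,K,R,t
def ray(u,v,K,R,t,z):
    d=R.T@np.linalg.inv(K)@np.array([u,v,1.]); o=-R.T@t
    return o+d*(z-o[2])/d[2]
def cloud(c,K,R,t):
    Z=c['range_z']; v,u=np.mgrid[:Z.shape[0],:Z.shape[1]]
    P=np.stack([(u-K[0,2])*Z/K[0,0],(v-K[1,2])*Z/K[1,1],Z],-1)
    W=(P-t)@R; W[Z==0]=np.nan
    return W
def st():
    s=monitor.observe(); print(s['clock'],np.round(s['ee_pos'],1),np.round(s['force'],1),round(float(s['width']),1)); return s
E
python3 - <<'E'
from h import *
s=monitor.observe(); print(s)
for n in('top','scene'):
    c,K,R,t=cam(n,n+'0.png'); print(n,K,-R.T@t,R)
    np.savez('pics/'+n+'0.npz',img=c['img'],W=cloud(c,K,R,t),K=K,R=R,t=t)
E
```

```text
{'clock': 0.0, 'joint_positions': array([-7.20563109e+01,  1.48506169e+01,  1.18952738e+00,  7.64176593e+01,
        9.16261226e-04,  8.12561366e+01]), 'qd': array([ 0.02552958, -0.0173993 ,  0.02880215,  0.00998339, -0.16820704,
       -0.01952811]), 'joint_torque': array([-9.67493690e-06, -5.55641985e+01,  3.44527388e+01,  1.36250429e-02,
       -1.32177142e-04,  4.03447814e-06]), 'ee_pos': array([ 246.92211725, -491.12569754,  230.66597433]), 'tcp_rot': array([[ 8.93469033e-01,  4.49124616e-01, -4.08222324e-04],
       [ 4.49124745e-01, -8.93468097e-01,  1.31250086e-03],
       [ 2.24742821e-04, -1.35602162e-03, -9.99999055e-01]]), 'force': array([-0.21650294,  0.65306497, -0.06131885]), 'ft_torque': array([ 0.00581037, -0.04897365, -0.02753983]), 'width': 85.58054167648164}
top [[403.23477541   0.         315.81245015]
 [  0.         403.23477541 201.00748234]
 [  0.           0.           1.        ]] [ 418.6906517   110.4490823  1014.73780133] [[-0.02667139 -0.99955959  0.01301   ]
 [-0.99468746  0.02524244 -0.09979819]
 [ 0.09942583 -0.01560264 -0.99492264]]
scene [[512.04066062   0.         319.70729934]
 [  0.         512.04066062 206.56542906]
 [  0.           0.           1.        ]] [ 91.46337988 986.90087129 721.796399  ] [[-0.90582168 -0.42361234 -0.00629791]
 [-0.23481463  0.51437277 -0.82479255]
 [ 0.35263177 -0.74563613 -0.56540038]]
```

View pics/top0.png

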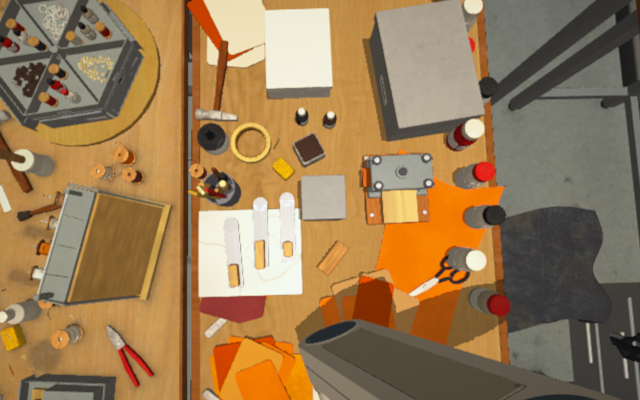

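View pics/scene0.png

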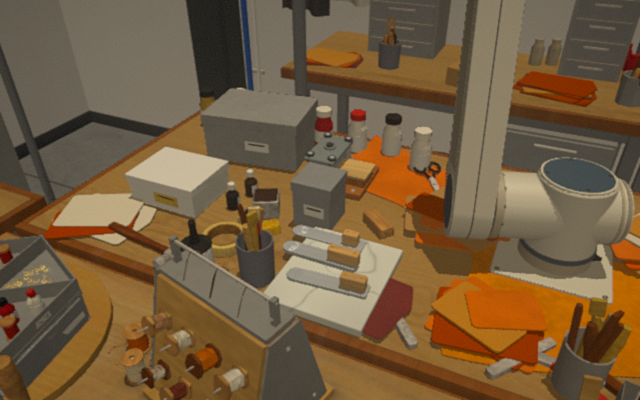

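The top view shows the press at about (399,180) with its open front toward the robot. The slab is at (250,252), with three blades whose blocks are at (234,275), (260,254) and (288,248). There is a grey box at (322,197) between the slab and the press. Next I'll measure these.

Run:
```python
from h import *
d=np.load('pics/top0.npz'); im=d['img'];W=d['W']
crop=cv2.resize(im[140:310,190:450],None,fx=3,fy=3,interpolation=cv2.INTER_CUBIC)
cv2.imwrite('pics/topcrop.png',crop[:,:,::-1])
for (u,v) in [(234,275),(260,254),(288,248),(232,230),(260,215),(287,205),(210,280),(322,197),(399,175),(400,207),(375,215),(332,258),(284,168),(309,149),(250,123)]:
    print(u,v,np.round(W[v,u],1),im[v,u])
```

```text
234 275 [345.3 291.7  54.7] [236 184 101]
260 254 [392.6 229.6  60.3] [240 189 106]
288 248 [404.7 164.3  51.1] [245 200 111]
232 230 [451.6 301.1  26.9] [230 225 218]
260 215 [486.5 232.6  26.5] [231 227 220]
287 205 [509.8 166.3  21.7] [243 247 252]
210 280 [332.1 356.8  18.3] [242 236 218]
322 197 [516.8  82.3 119.3] [193 185 171]
399 175 [566.2 -98.   95.1] [168 168 156]
400 207 [ 496.  -108.5   42.9] [246 217 125]
375 215 [479.6 -50.7  19.8] [217 126  53]
332 258 [377.2  59.2  24.3] [224 154  76]
284 168 [602.8 172.   20.6] [236 178   6]
309 149 [642.9 108.5  49.6] [80 54 42]
250 123 [719.9 255.5  20.5] [233 194  98]
```

View pics/topcrop.png

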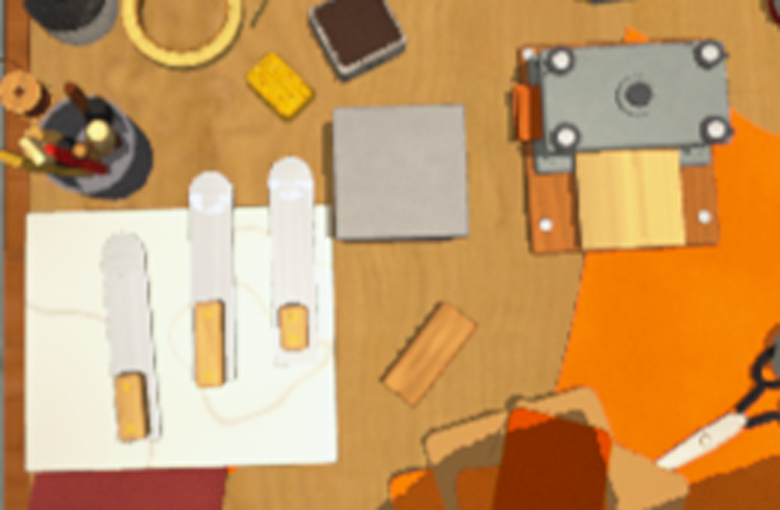

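Run:
```python
from h import *
for n in('top','scene'):
    d=np.load(f'pics/{n}0.npz'); im=d['img'];W=d['W'];K,R,t=d['K'],d['R'],d['t']
    X,Y,Z=W[...,0],W[...,1],W[...,2]
    hsv=cv2.cvtColor(im,cv2.COLOR_RGB2HSV)
    print(n)
    # slab and bench
    m=(X>300)&(X<500)&(Y>130)&(Y<370)&(hsv[...,1]<40)&(Z<24)&(Z>12); print('slab z',np.median(Z[m]),m.sum())
    # blocks
    m=((X>300)&(X<460)&(Y>135)&(Y<360)&(Z>38)&(Z<75)).astype(np.uint8)
    m2=m&(hsv[...,1]>80)
    nn,lab,stt,cen=cv2.connectedComponentsWithStats(m2)
    for i in range(1,nn):
        if stt[i,4]<40: continue
        ys,xs=np.where(lab==i); r=cv2.minAreaRect(np.c_[xs,ys].astype(np.float32))
        zz=np.median(Z[lab==i]); 
        P=np.array([ray(u,v,K,R,t,zz)[:2] for u,v in cv2.boxPoints(r)])
        L=[np.linalg.norm(P[k]-P[k-1]) for k in(1,2)]
        print('block',cen[i].round(1),stt[i,4],'z',zz.round(1),np.nanmean(W[lab==i],0).round(1),np.round(L,1))
    # board & plinth & head
    m=(X>440)&(X<520)&(Y>-160)&(Y<-40)&(Z>33)&(Z<55)
    print('board',np.nanmedian(Z[m]),m.sum(),np.percentile(X[m],[2,98]),np.percentile(Y[m],[2,98]))
    m=(X>440)&(X<540)&(Y>-190)&(Y<-10)&(Z>14)&(Z<23)
    print('plinth',np.nanmedian(Z[m]),m.sum(),np.percentile(X[m],[2,98]),np.percentile(Y[m],[2,98]))
    m=(X>520)&(X<640)&(Y>-190)&(Y<0)&(Z>80)&(Z<110)
    print('head',np.percentile(Z[m],[10,30,50,70,90,99]),m.sum(),np.percentile(X[m],[2,98]),np.percentile(Y[m],[2,98]))
```

```text
top
slab z 18.870068030564987 5919
block [259.5 254.5] 276 z 56.9 [391.4 231.3  56. ] [21.2 63. ]
block [287.4 248.8] 129 z 52.0 [402.9 165.6  51.5] [21.3 32.9]
block [233.2 275.3] 216 z 54.5 [344.7 293.8  53.6] [23.7 50.6]
board 42.9467015318573 878 [459.78253901 518.57168093] [-147.50378371  -66.38596852]
plinth 16.311948488462544 675 [459.37168299 527.88257043] [-182.97486429  -29.46612165]
head [ 85.77170134  87.34479217  88.4366693   89.86381709  95.47422349
 100.08391996] 2170 [534.63750118 613.22521888] [-173.86919841  -34.02919295]
scene
slab z 23.1842915734121 202
block [350.5 235.3] 192 z 51.5 [404.4 171.7  49.6] [41.7 38.8]
block [343.4 253.8] 454 z 56.1 [392.8 238.9  53. ] [46.4 73.2]
block [353.2 279.7] 376 z 54.5 [346.2 300.8  51.7] [40.4 54.3]
board 44.61179361911914 406 [464.08109615 517.71787302] [-147.51908221  -64.45173175]
plinth 17.96579835725755 354 [462.61850483 515.25338017] [-177.02332733  -27.25706611]
head [ 85.87895713  89.32631669  90.40499438  91.83265804  97.1489808
 102.38123196] 983 [538.67912483 617.54028278] [-170.23361184  -31.55788682]
```

Run:
```python
from h import *
d=np.load('pics/top0.npz'); im=d['img'];W=d['W'];K,R,t=d['K'],d['R'],d['t']
X,Y,Z=W[...,0],W[...,1],W[...,2]
hsv=cv2.cvtColor(im,cv2.COLOR_RGB2HSV)
def comp(m,z,minA=100):
    nn,lab,stt,cen=cv2.connectedComponentsWithStats(m.astype(np.uint8))
    for i in range(1,nn):
        if stt[i,4]<minA: continue
        ys,xs=np.where(lab==i)
        P=np.array([ray(u,v,K,R,t,z)[:2] for u,v in zip(xs,ys)]).astype(np.float32)
        r=cv2.minAreaRect(P); c=P.mean(0); w,V=np.linalg.eigh(np.cov(P.T)); a=V[:,1]*np.sign(V[0,1])
        print(stt[i,4],'cen',c.round(1),'rect',np.round(r[0],1),np.round(r[1],1),round(r[2],1),'axis deg',np.degrees(np.arctan2(a[1],a[0])).round(2),'xr',P[:,0].min().round(1),P[:,0].max().round(1),'yr',P[:,1].min().round(1),P[:,1].max().round(1))
print('strips'); 
for thr in (21.5,22.5):
    m=(X>290)&(X<560)&(Y>135)&(Y<360)&(Z>thr)&(Z<35)&(hsv[...,1]<60); comp(m,24)
print('blocks'); m=(X>300)&(X<470)&(Y>135)&(Y<360)&(Z>45)&(Z<75)&(hsv[...,1]>80); comp(m,55)
print('board'); m=(X>440)&(X<540)&(Y>-190)&(Y<-20)&(Z>36)&(Z<50); comp(m,43)
print('plinth'); m=(X>440)&(X<540)&(Y>-200)&(Y<0)&(Z>11)&(Z<23)&(hsv[...,0]<14)&(hsv[...,2]<235); comp(m,17)
print('head'); m=(X>520)&(X<640)&(Y>-190)&(Y<0)&(Z>80)&(Z<110)&(hsv[...,1]<60); comp(m,87.5)
print('greybox'); m=(X>420)&(X<600)&(Y>10)&(Y<150)&(Z>100); comp(m,119)
```

```text
strips
492 cen [474.9 167.3] rect [471.4 168.6] [136.5  38.4] 2.0 axis deg 2.05 xr 403.8 539.6 yr 148.1 186.9
764 cen [459.2 232.7] rect [445.  231.1] [168.   47.3] 0.7 axis deg 1.27 xr 360.7 528.8 yr 207.0 255.1
761 cen [413.5 299.8] rect [397.6 299.1] [168.8  38.6] 4.5 axis deg 8.55 xr 314.0 481.3 yr 275.9 323.6
348 cen [476.1 167.4] rect [471.6 168.6] [136.2  37.5] 1.1 axis deg 3.35 xr 403.8 539.6 yr 148.7 186.9
749 cen [459.9 233. ] rect [444.8 233.8] [168.1  37.2] 0.3 axis deg 0.92 xr 360.7 528.8 yr 214.9 252.6
711 cen [413.6 300. ] rect [397.5 300. ] [168.8  36.5] 4.7 axis deg 9.03 xr 314.0 481.3 yr 275.9 323.6
blocks
261 cen [390.9 232.1] rect [391.4 231.4] [21.2 63.4] 89.3 axis deg 0.67 xr 359.6 423.3 yr 220.9 242.4
123 cen [403.1 165.9] rect [402.5 166.5] [18.9 32.9] 88.8 axis deg 3.71 xr 385.9 419.1 yr 156.7 175.9
204 cen [344.5 294.2] rect [344.5 294.1] [49.9 22.1] 4.9 axis deg 5.43 xr 319.9 368.8 yr 282.4 305.7
board
1132 cen [ 498.1 -106.5] rect [ 498.3 -106.5] [79.5 84.7] 1.4 axis deg -88.67 xr 458.0 539.1 yr -149.2 -63.5
plinth
209 cen [495.  -50.3] rect [498.8 -48.2] [78.7 39.3] 0.7 axis deg 14.59 xr 459.6 537.9 yr -68.2 -28.2
127 cen [ 483.3 -173.7] rect [ 481.4 -174.5] [36.4 72.7] 58.3 axis deg -14.2 xr 459.2 519.0 yr -185.5 -140.0
head
2097 cen [ 574.6 -104.4] rect [ 574.6 -103.6] [ 82.1 148.5] 1.9 axis deg -88.24 xr 531.3 616.1 yr -178.3 -28.5
greybox
1962 cen [515.7  80.5] rect [516.1  80.7] [99.8 98.9] 0.2 axis deg -14.76 xr 466.1 566.1 yr 31.2 130.0
```

```bash
cat >> h.py <<'E'
from scipy.spatial.transform import Rotation as Ro
def Rd(yaw,pitch=0):
    y=np.radians(yaw);c,s=np.cos(y),np.sin(y)
    return np.array([[c,s,0],[s,-c,0],[0,0,-1.]])
def rows(*wps):
    """wps: (x,y,z,yaw,grip[,n])"""
    s=st(); p=np.array(s['ee_pos']);R0=np.array(s['tcp_rot'])
    print('yaw',np.degrees(np.arctan2(R0[1,0],R0[0,0])).round(2),'tilt',np.round(R0[:2,2],4),'q',np.round(s['joint_positions'],1))
    for w in wps:
        sh=R0.T@(np.array(w[:3])-p)/1000; rv=np.degrees(Ro.from_matrix(R0.T@Rd(w[3])).as_rotvec())
        print([[round(float(v),4) for v in sh],[round(float(v),1) for v in rv],w[4]])
E
python3 - <<'E'
from h import *
rows((430,-150,230,95,-0.2),(450,-50,230,115,0),(345,294,150,184.8,0))
E
```

```text
0.1 [ 246.9 -491.2  230.7] [ 0.4 -0.7  1.9] 85.5
yaw 26.69 tilt [-0.0004  0.0012] q [-72.1  14.8   1.2  76.4  -0.   81.3]
[[0.3168, -0.2226, 0.0011], [-0.1, -0.0, -68.3], -0.2]
[[0.3796, -0.303, 0.0012], [-0.0, -0.1, -88.3], 0]
[[0.4402, -0.6574, 0.0816], [-0.0, -0.1, -158.1], 0]
```

Request:
{"api": "drive_tool", "payload": {"targets": [[[0.053,-0.037,0],[0,0,-10],0],[[0.106,-0.074,0],[0,0,-20],0],[[0.158,-0.111,0],[0,0,-30],0],[[0.211,-0.148,0],[0,0,-40],0],[[0.264,-0.185,0],[0,0,-50],0],[[0.317,-0.223,0],[0,0,-60],0],[[0.35,-0.263,0],[0,0,-70],0],[[0.38,-0.303,0],[0,0,-80],0],[[0.395,-0.35,0],[0,0,-90],0],[[0.405,-0.4,0],[0,0,-100],0],[[0.41,-0.45,0.02],[0,0,-110],0],[[0.42,-0.5,0.04],[0,0,-120],0]], "squeeze": 80}}

```text
clock: 1.6
ee_pos: [396.8, 145.6, 190.9]
tcp_rot: [[-0.839, 0.545, 0.0], [0.545, 0.839, 0.001], [0.001, 0.001, -1.0]]
force: [0.8, 0.2, 0.3]
width: 42.3
```

Run:
```python
from h import *
rows((345,294.2,120,184.8,0))
```

```text
1.6 [396.8 145.6 190.9] [0.8 0.2 0.3] 42.3
yaw 147.0 tilt [0.0001 0.0012] q [  8.7   3.4 -18.9  67.7   0.1  41.7]
[[0.1243, 0.0964, 0.0711], [0.1, -0.0, -37.8], 0]
```

Request:
{"api": "drive_tool", "payload": {"targets": [[[0.04,0.032,0.02],[0,0,-10],0],[[0.08,0.064,0.05],[0,0,-20],0],[[0.124,0.0965,0.071],[0,0,-30],0],[[0.1243,0.0965,0.071],[0,0,-37.8],0],[[0.1243,0.0965,0.071],[0,0,-37.8],0],[[0.1243,0.0965,0.071],[0,0,-37.8],0],[[0.1243,0.0965,0.071],[0,0,-37.8],0]]}}

```text
clock: 2.48
ee_pos: [345.6, 293.8, 120.4]
tcp_rot: [[-0.997, -0.081, 0.001], [-0.081, 0.997, 0.001], [-0.001, 0.001, -1.0]]
force: [-0.0, 0.4, 0.3]
width: 42.6
```

Run:
```python
from h import *
rows((345,294.2,33,184.8,0))
cam('top','t1.png')
```

```text
2.475 [345.6 293.8 120.4] [-0.   0.4  0.3] 42.6
yaw -175.37 tilt [0.0006 0.0015] q [ 29.7   9.1 -23.2  57.6   0.1  25.1]
[[0.0006, 0.0003, 0.0874], [0.1, 0.0, -0.2], 0]
```

View pics/t1.png

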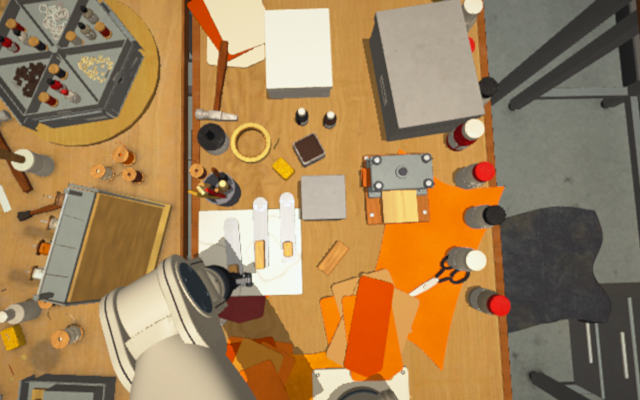

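The gripper now hovers over the left (mid) block at about (234,277). I'll lower it and close it.

Request:
{"api": "drive_tool", "payload": {"targets": [[[0.0006,0.0003,0.03],[0,0,0],0],[[0.0006,0.0003,0.06],[0,0,0],0],[[0.0006,0.0003,0.08],[0,0,0],0],[[0.0006,0.0003,0.0875],[0,0,0],0],[[0.0006,0.0003,0.0875],[0,0,0],0],[[0.0006,0.0003,0.0875],[0,0,0],1],[[0.0006,0.0003,0.0875],[0,0,0],1],[[0.0006,0.0003,0.0875],[0,0,0],1],[[0.0006,0.0003,0.0875],[0,0,0],1]], "squeeze": 80}}

```text
clock: 3.65
ee_pos: [345.6, 294.5, 33.9]
tcp_rot: [[-0.997, -0.081, 0.002], [-0.081, 0.997, 0.002], [-0.003, 0.002, -1.0]]
force: [0.1, -0.2, 6.0]
width: 20.3
```

Run:
```python
from h import *
rows((345,294.2,75,184.8,1))
```

```text
3.65 [345.6 294.5  33.9] [ 0.1 -0.2  6. ] 20.3
yaw -175.35 tilt [0.0025 0.0023] q [ 29.8  14.3 -31.2  44.3   0.   25.2]
[[0.0005, -0.0002, -0.0411], [0.1, 0.2, -0.2], 1]
```

Request:
{"api": "drive_tool", "payload": {"targets": [[[0,0,-0.02],[0,0,0],1],[[0,0,-0.06],[0,0,0],1],[[0,0,-0.11],[0,0,0],1],[[0,0,-0.15],[0,0,0],1],[[0,0,-0.15],[0,0,0],1],[[0,0,-0.15],[0,0,0],1]]}}

```text
clock: 4.4
ee_pos: [344.8, 294.0, 183.5]
tcp_rot: [[-0.997, -0.081, 0.002], [-0.081, 0.997, 0.002], [-0.002, 0.002, -1.0]]
force: [0.3, -0.5, -2.6]
width: 20.2
```

Run:
```python
from h import *
rows((380,100,184,183,1),(372,-109.7,184,181.5,1))
c,K,R,t=cam('scene','s1.png')
cv2.imwrite('pics/s1c.png',cv2.resize(c['img'][150:330,230:500],None,fx=2.9,fy=2.9)[:,:,::-1])
```

```text
4.4 [344.8 294.  183.5] [ 0.3 -0.5 -2.6] 20.2
yaw -175.36 tilt [0.0021 0.0021] q [ 29.8   6.5 -16.5  66.8   0.   25.1]
[[-0.0193, -0.1962, -0.0009], [0.1, 0.1, 1.6], 1]
[[0.0056, -0.4046, -0.0013], [0.1, 0.1, 3.1], 1]
```

View pics/s1c.png

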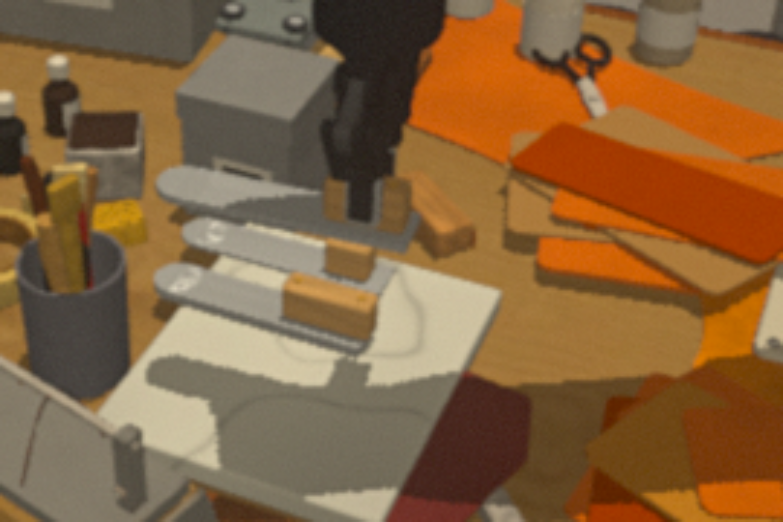

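The mid blade is held level (nose at about (180,185) in the crop). I'll carry it over the grey box to the front of the press.

Request:
{"api": "drive_tool", "payload": {"targets": [[[-0.005,-0.03,0],[0,0,0.3],1],[[-0.01,-0.07,0],[0,0,0.6],1],[[-0.015,-0.12,0],[0,0,1],1],[[-0.018,-0.17,0],[0,0,1.4],1],[[-0.018,-0.22,0],[0,0,1.8],1],[[-0.012,-0.27,0],[0,0,2.2],1],[[-0.006,-0.32,0],[0,0,2.6],1],[[0,-0.365,0],[0,0,2.9],1],[[0.0056,-0.395,0],[0,0,3.1],1],[[0.0056,-0.4046,0],[0,0,3.1],1],[[0.0056,-0.4046,0],[0,0,3.1],1],[[0.0056,-0.4046,0],[0,0,3.1],1]]}}

```text
clock: 5.95
ee_pos: [371.7, -108.9, 182.1]
tcp_rot: [[-1.0, -0.028, 0.0], [-0.028, 1.0, 0.002], [-0.001, 0.002, -1.0]]
force: [-0.4, -0.6, -2.0]
width: 20.5
```

Run:
```python
from h import *
rows((372,-109.7,62,181.5,1))
d,K,R,t=cam('top','t2.png')
im=d['img'];W=cloud(d,K,R,t);X,Y,Z=[W[...,i] for i in range(3)]
cv2.imwrite('pics/t2c.png',cv2.resize(im[140:290,320:480],None,fx=4,fy=4)[:,:,::-1])
hsv=cv2.cvtColor(im,cv2.COLOR_RGB2HSV)
m=(X>400)&(X<560)&(Y>-150)&(Y<-60)&(Z>150)&(Z<200); print(m.sum())
for x0 in range(410,520,10):
    k=m&(X>=x0)&(X<x0+10)
    if k.sum()>3: print(x0,np.round([Y[k].min(),Y[k].max(),(Y[k].min()+Y[k].max())/2,np.median(Z[k])],1))
print(X[m].max())
```

```text
5.95 [ 371.7 -108.9  182.1] [-0.4 -0.6 -2. ] 20.5
yaw -178.4 tilt [0.0005 0.0022] q [-28.9   0.2 -23.6  66.3   0.1 -30.5]
[[-0.0002, -0.0011, 0.1201], [0.1, 0.0, 0.1], 1]
886
410 [-124.3  -88.5 -106.4  172.8]
420 [-124.5  -88.3 -106.4  172.6]
430 [-123.7  -88.1 -105.9  172.6]
440 [-124.4  -87.7 -106.1  172.4]
450 [-122.8  -87.7 -105.3  172.4]
460 [-123.6  -87.3 -105.4  172.5]
470 [-123.2  -87.3 -105.2  172.5]
480 [-121.8  -86.3 -104.   172.7]
490 [-122.9  -86.8 -104.8  172.5]
500 [-118.1  -88.8 -103.4  172.5]
508.51754795675214
```

View pics/t2c.png

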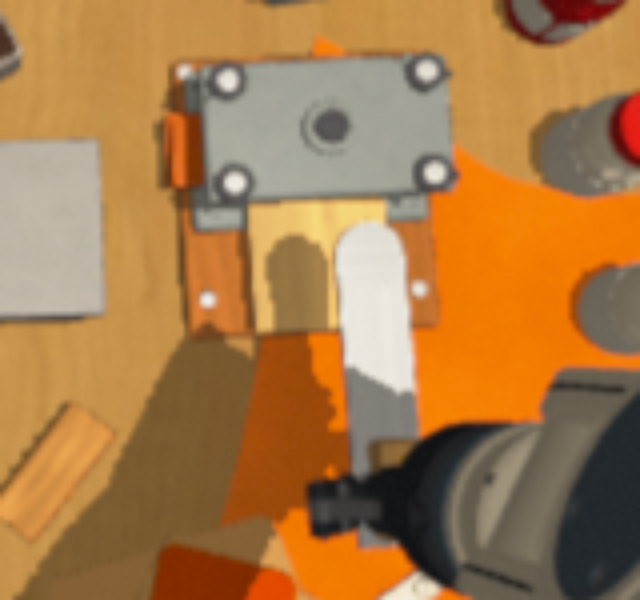

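Request:
{"api": "drive_tool", "payload": {"targets": [[[0,-0.001,0.04],[0,0,0],1],[[0,-0.0025,0.08],[0,0,0],1],[[0,-0.0025,0.11],[0,0,0],1],[[0,-0.0025,0.119],[0,0,0],1],[[0,-0.0025,0.12],[0,0,0],1],[[0,-0.0025,0.12],[0,0,0],1]]}}

```text
clock: 6.75
ee_pos: [372.6, -111.3, 63.2]
tcp_rot: [[-1.0, -0.029, 0.002], [-0.029, 1.0, 0.001], [-0.002, 0.001, -1.0]]
force: [0.0, 0.2, -1.7]
width: 20.4
```

Run:
```python
from h import *
rows((372,-111.2,59,181.5,1))
```

```text
6.75 [ 372.6 -111.3   63.2] [ 0.   0.2 -1.7] 20.4
yaw -178.35 tilt [0.0022 0.0012] q [-29.1   6.5 -36.2  47.2   0.1 -30.8]
[[0.0006, 0.0001, 0.0042], [0.1, 0.1, 0.2], 1]
```

Request:
{"api": "drive_tool", "payload": {"targets": [[[0,0,0.002],[0,0,0],1],[[0,0,0.004],[0,0,0],1],[[0,0,0.004],[0,0,0],1]]}}

```text
clock: 7.12
ee_pos: [372.6, -111.3, 59.2]
tcp_rot: [[-1.0, -0.029, 0.002], [-0.029, 1.0, 0.001], [-0.002, 0.001, -1.0]]
force: [-0.2, 0.3, -1.3]
width: 20.4
```

Request:
{"api": "drive_tool", "payload": {"targets": [[[0,0,0.001],[0,0,0],1],[[0,0,0.001],[0,0,0],1]]}}

```text
clock: 7.38
ee_pos: [372.6, -111.4, 58.3]
tcp_rot: [[-1.0, -0.029, 0.002], [-0.029, 1.0, 0.001], [-0.002, 0.001, -1.0]]
force: [-1.7, 0.2, 2.1]
width: 20.8
```

Request:
{"api": "drive_tool", "payload": {"targets": [[[0,0,0.001],[0,0,0],1],[[0,0,0.001],[0,0,0],1]]}}

```text
clock: 7.62
ee_pos: [372.5, -111.4, 57.6]
tcp_rot: [[-1.0, -0.029, 0.002], [-0.029, 1.0, 0.001], [-0.002, 0.001, -1.0]]
force: [-4.5, 0.7, 6.8]
width: 20.6
```

Request:
{"api": "drive_tool", "payload": {"targets": [[[0,0,-0.0007],[0,0,0],1],[[-0.005,0,-0.0007],[0,0,0],1],[[-0.012,0,-0.0007],[0,0,0],1],[[-0.02,0,-0.0007],[0,0,0],1],[[-0.028,0,-0.0007],[0,0,0],1],[[-0.028,0,-0.0007],[0,0,0],1]]}}

```text
clock: 8.38
ee_pos: [401.9, -110.7, 58.4]
tcp_rot: [[-1.0, -0.029, 0.004], [-0.029, 1.0, 0.001], [-0.004, 0.001, -1.0]]
force: [1.6, -0.3, 1.6]
width: 20.3
```

Run:
```python
from h import *
rows((473,-108.2,58.5,181.5,1))
d,K,R,t=cam('top','t3.png')
im=d['img'];W=cloud(d,K,R,t);X,Y,Z=[W[...,i] for i in range(3)]
m=(X>400)&(X<560)&(Y>-150)&(Y<-60)&(Z>45.5)&(Z<56)
for x0 in range(430,560,10):
    k=m&(X>=x0)&(X<x0+10)
    if k.sum()>3: print(x0,np.round([Y[k].min(),Y[k].max(),(Y[k].min()+Y[k].max())/2,np.median(Z[k])],1))
m=(X>460)&(X<535)&(Y>-147)&(Y<-66)&(Z>36)&(Z<45.5); print(np.median(Z[m]))
m=(X>460)&(X<535)&(Y>-65)&(Y<-30)&(Z>10)&(Z<23); print(np.median(Z[m]))
cv2.imwrite('pics/t3c.png',cv2.resize(im[140:290,320:480],None,fx=4,fy=4)[:,:,::-1])
```

```text
8.375 [ 401.9 -110.7   58.4] [ 1.6 -0.3  1.6] 20.3
yaw -178.33 tilt [0.0039 0.0007] q [-27.1   9.4 -33.5  46.9   0.1 -28.7]
[[-0.0712, 0.0004, 0.0002], [0.0, 0.2, 0.2], 1]
430 [-126.5  -90.3 -108.4   49.8]
440 [-126.3  -90.  -108.2   49.2]
450 [-124.9  -72.1  -98.5   49.1]
460 [-145.1  -72.4 -108.8   49.3]
470 [-145.6  -77.4 -111.5   49.2]
480 [-145.9  -65.9 -105.9   49.5]
490 [-144.4  -76.  -110.2   49.6]
500 [-137.3  -67.2 -102.3   49.5]
510 [-135.4  -64.9 -100.1   49.5]
520 [-135.7  -67.7 -101.7   49.3]
530 [-139.   -66.  -102.5   49.9]
42.89416439620253
16.184252283865682
```

View pics/t3c.png

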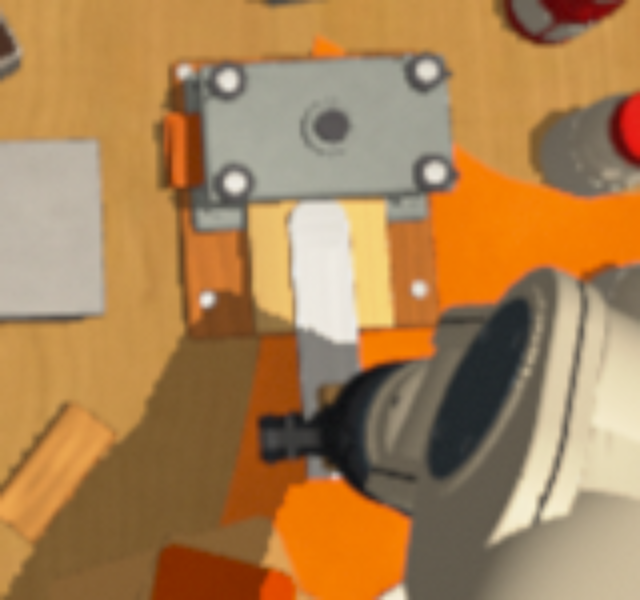

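Request:
{"api": "drive_tool", "payload": {"targets": [[[-0.003,0,0],[0,0,0],1],[[-0.006,0,0],[0,0,0],1],[[-0.009,0,0],[0,0,0],1],[[-0.012,0,0],[0,0,0],1]]}}

```text
clock: 8.93
ee_pos: [412.7, -110.2, 58.4]
tcp_rot: [[-1.0, -0.029, 0.002], [-0.029, 1.0, 0.001], [-0.002, 0.001, -1.0]]
force: [-10.6, -0.3, 12.5]
width: 20.4
```

Request:
{"api": "drive_tool", "payload": {"targets": [[[-0.003,0,0],[0,0,0],1],[[-0.006,0,0],[0,0,0],1],[[-0.008,0,0],[0,0,0],1]]}}

```text
clock: 9.3
ee_pos: [418.0, -109.8, 58.6]
tcp_rot: [[-1.0, -0.028, -0.003], [-0.028, 1.0, 0.0], [0.003, 0.0, -1.0]]
force: [-16.8, -0.7, 20.3]
width: 20.7
```

Request:
{"api": "drive_tool", "payload": {"targets": [[[-0.003,0,0],[0,0,0],1],[[-0.006,0,0],[0,0,0],1],[[-0.008,0,0],[0,0,0],1]]}}

```text
clock: 9.68
ee_pos: [423.8, -109.3, 58.7]
tcp_rot: [[-1.0, -0.028, -0.007], [-0.028, 1.0, -0.0], [0.007, -0.0, -1.0]]
force: [-14.4, -0.9, 14.8]
width: 20.3
```

Request:
{"api": "drive_tool", "payload": {"targets": [[[0,0,-0.0015],[0,0,0],1],[[0,0,-0.0015],[0,0,0],1]]}}

```text
clock: 9.93
ee_pos: [423.8, -109.3, 60.1]
tcp_rot: [[-1.0, -0.028, -0.007], [-0.028, 1.0, -0.0], [0.007, 0.0, -1.0]]
force: [-0.4, -0.0, -1.8]
width: 20.6
```

Run:
```python
from h import *
s=st(); print(s['ft_torque'],s['tcp_rot'])
c,K,R,t=cam('scene','s3.png')
cv2.imwrite('pics/s3c.png',cv2.resize(c['img'][100:230,270:430],None,fx=4.5,fy=4.5,interpolation=2)[:,:,::-1])
d,K,R,t=cam('top','t4.png')
W=cloud(d,K,R,t);X,Y,Z=[W[...,i] for i in range(3)]
for x0 in range(430,540,10):
    k=(X>=x0)&(X<x0+10)&(abs(Y+107.5-(x0-450)*.026)<13)
    if k.sum()>3: print(x0,np.round([np.median(Z[k]),k.sum()],2))
```

```text
9.925 [ 423.8 -109.3   60.1] [-0.4 -0.  -1.8] 20.6
[-0.00215934 -0.1338023   0.00082135] [[-9.99594425e-01 -2.76212036e-02 -6.93216788e-03]
 [-2.76210826e-02  9.99618459e-01 -1.13208241e-04]
 [ 6.93264992e-03  7.83116553e-05 -9.99975966e-01]]
430 [499.39 158.  ]
440 [496.01 179.  ]
450 [489.22 167.  ]
460 [479.08 122.  ]
470 [51.04 68.  ]
480 [50.38 47.  ]
490 [50.1 46. ]
500 [49.44 47.  ]
510 [50.01 47.  ]
520 [50.12 43.  ]
530 [83.65 64.  ]
```

View pics/s3c.png

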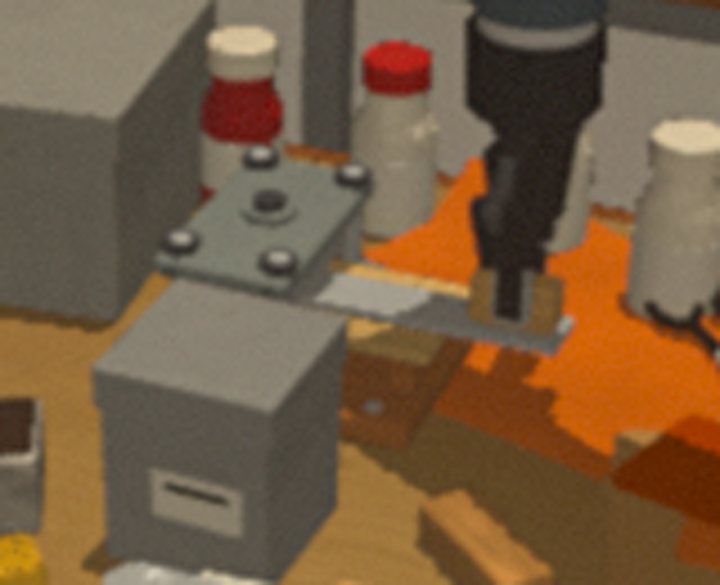

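Request:
{"api": "drive_tool", "payload": {"targets": [[[0,0,0.0005],[0,-0.4,0],1],[[0,0,0.0008],[0,-0.4,0],1]]}}

```text
clock: 10.28
ee_pos: [423.7, -109.3, 59.0]
tcp_rot: [[-1.0, -0.028, -0.0], [-0.028, 1.0, 0.0], [0.0, 0.0, -1.0]]
force: [0.9, -0.9, -1.3]
width: 20.6
```

Request:
{"api": "drive_tool", "payload": {"targets": [[[-0.002,0,0],[0,0,0],1],[[-0.004,0,0],[0,0,0],1],[[-0.006,0,0],[0,0,0],1]]}}

```text
clock: 10.65
ee_pos: [428.6, -108.8, 58.8]
tcp_rot: [[-1.0, -0.027, -0.002], [-0.027, 1.0, 0.001], [0.002, 0.001, -1.0]]
force: [-5.4, -0.6, 1.4]
width: 20.3
```

Request:
{"api": "drive_tool", "payload": {"targets": [[[-0.002,0,0],[0,0,0],1],[[-0.004,0,0],[0,0,0],1],[[-0.006,0,0],[0,0,0],1]]}}

```text
clock: 11.02
ee_pos: [433.5, -108.4, 58.7]
tcp_rot: [[-1.0, -0.027, -0.005], [-0.027, 1.0, 0.001], [0.005, 0.001, -1.0]]
force: [-7.2, -0.5, 5.4]
width: 20.5
```

Request:
{"api": "drive_tool", "payload": {"targets": [[[-0.002,0,-0.0006],[0,-0.3,0],1],[[-0.005,0,-0.0006],[0,-0.3,0],1],[[-0.008,0,-0.0006],[0,-0.3,0],1],[[-0.011,0,-0.0006],[0,-0.3,0],1]]}}

```text
clock: 11.52
ee_pos: [444.4, -108.0, 59.1]
tcp_rot: [[-1.0, -0.027, -0.0], [-0.027, 1.0, 0.001], [0.0, 0.001, -1.0]]
force: [-4.3, 0.2, -1.5]
width: 20.5
```

Request:
{"api": "drive_tool", "payload": {"targets": [[[-0.003,0,-0.0003],[0,-0.2,0],1],[[-0.006,0,-0.0003],[0,-0.2,0],1],[[-0.009,0,-0.0003],[0,-0.2,0],1],[[-0.012,0,-0.0003],[0,-0.2,0],1]]}}

```text
clock: 12.02
ee_pos: [456.6, -107.7, 59.3]
tcp_rot: [[-1.0, -0.027, 0.003], [-0.027, 1.0, 0.001], [-0.003, 0.001, -1.0]]
force: [-3.0, 0.9, -4.6]
width: 20.8
```

Run:
```python
from h import *
rows((473,-107.1,59,181.5,1))
```

```text
12.025 [ 456.6 -107.7   59.3] [-3.   0.9 -4.6] 20.8
yaw -178.43 tilt [0.0032 0.0013] q [-23.6  13.9 -27.1  48.9   0.1 -25.2]
[[-0.0164, 0.0001, 0.0004], [0.1, 0.2, 0.1], 1]
```

Request:
{"api": "drive_tool", "payload": {"targets": [[[-0.003,0,0.0003],[0,0.2,0],1],[[-0.006,0,0.0003],[0,0.2,0],1],[[-0.009,0,0.0003],[0,0.2,0],1],[[-0.011,0,0.0003],[0,0.2,0],1]]}}

```text
clock: 12.52
ee_pos: [467.8, -107.4, 59.1]
tcp_rot: [[-1.0, -0.027, -0.0], [-0.027, 1.0, 0.001], [0.0, 0.001, -1.0]]
force: [-3.6, -0.6, -1.4]
width: 20.3
```

Request:
{"api": "drive_tool", "payload": {"targets": [[[-0.0015,0,0],[0,0,0],1],[[-0.003,0,0],[0,0,0],1]]}}

```text
clock: 12.78
ee_pos: [470.9, -107.3, 59.1]
tcp_rot: [[-1.0, -0.027, -0.0], [-0.027, 1.0, 0.001], [0.0, 0.001, -1.0]]
force: [-3.7, 0.0, -2.0]
width: 20.5
```

Request:
{"api": "drive_tool", "payload": {"targets": [[[-0.001,0,0],[0,0,0],1],[[-0.002,0,0],[0,0,0],1]]}}

```text
clock: 13.02
ee_pos: [472.9, -107.2, 59.1]
tcp_rot: [[-1.0, -0.027, -0.0], [-0.027, 1.0, 0.001], [0.0, 0.001, -1.0]]
force: [-3.3, 0.2, -1.6]
width: 20.6
```

Request:
{"api": "drive_tool", "payload": {"targets": [[[-0.001,0,0],[0,0,0],1],[[-0.0015,0,0],[0,0,0],1]]}}

```text
clock: 13.28
ee_pos: [473.8, -107.1, 59.0]
tcp_rot: [[-1.0, -0.027, -0.002], [-0.027, 1.0, 0.001], [0.002, 0.001, -1.0]]
force: [-7.3, -0.4, 0.5]
width: 20.4
```

Request:
{"api": "drive_tool", "payload": {"targets": [[[-0.001,0,0],[0,0,0],1],[[-0.0015,0,0],[0,0,0],1]]}}

```text
clock: 13.52
ee_pos: [473.7, -107.0, 58.8]
tcp_rot: [[-1.0, -0.027, -0.005], [-0.027, 1.0, 0.001], [0.005, 0.001, -1.0]]
force: [-12.9, -1.3, 3.9]
width: 20.7
```

Request:
{"api": "drive_tool", "payload": {"targets": [[[-0.001,0,0],[0,0,0],1],[[-0.0015,0,0],[0,0,0],1]]}}

```text
clock: 13.78
ee_pos: [473.7, -107.0, 58.8]
tcp_rot: [[-1.0, -0.026, -0.008], [-0.026, 1.0, 0.001], [0.008, 0.001, -1.0]]
force: [-12.9, -1.9, 5.3]
width: 20.3
```

The blade came up hard at x≈473.7, which is where the stop should be. I'll release it and lift off.

Request:
{"api": "drive_tool", "payload": {"targets": [[[0,0,-0.0002],[0,-0.4,0],1],[[0,0,-0.0002],[0,-0.4,0],0],[[0,0,-0.0002],[0,-0.4,0],0],[[0,0,-0.0002],[0,-0.4,0],0],[[0,0,-0.02],[0,-0.4,0],0],[[0,0,-0.06],[0,-0.4,0],0],[[0,0,-0.11],[0,-0.4,0],0],[[0,0,-0.14],[0,-0.4,0],0]]}}

```text
clock: 14.78
ee_pos: [475.4, -107.2, 201.2]
tcp_rot: [[-1.0, -0.027, 0.002], [-0.027, 1.0, -0.0], [-0.002, -0.0, -1.0]]
force: [0.5, 0.3, -1.8]
width: 42.7
```

Request:
{"api": "drive_tool", "payload": {"targets": [[[0.06,0.05,0],[0,0,0],0],[[0.1,0.1,0],[0,0,0],0],[[0.1,0.16,0],[0,0,0],0],[[0.1,0.22,0],[0,0,0],0],[[0.1,0.28,0],[0,0,0],0],[[0.1,0.28,0],[0,0,0],0]]}}

```text
clock: 15.52
ee_pos: [367.2, 173.7, 201.1]
tcp_rot: [[-0.999, -0.033, 0.003], [-0.033, 0.999, 0.001], [-0.003, 0.0, -1.0]]
force: [0.4, -0.7, -0.1]
width: 42.6
```

Run:
```python
from h import *
st()
d,K,R,t=cam('top','t5.png')
im=d['img'];W=cloud(d,K,R,t);X,Y,Z=[W[...,i] for i in range(3)]
cv2.imwrite('pics/t5c.png',cv2.resize(im[140:310,190:450],None,fx=3,fy=3)[:,:,::-1])
hsv=cv2.cvtColor(im,cv2.COLOR_RGB2HSV)
m=((X>410)&(X<520)&(Y>-150)&(Y<-70)&(Z>60)&(Z<95)&(hsv[...,1]>60)).astype(np.uint8)
ys,xs=np.where(m); P=np.array([ray(u,v,K,R,t,80)[:2] for u,v in zip(xs,ys)],np.float32)
print(len(P),cv2.minAreaRect(P),np.median(Z[m>0]))
for x0 in range(500,540,8):
    k=(X>=x0)&(X<x0+8)&(abs(Y+107)<13)&(Z<60)
    if k.sum()>3: print(x0,np.round(np.median(Z[k]),2))
c,K,R,t=cam('scene','s5.png')
cv2.imwrite('pics/s5c.png',cv2.resize(c['img'][100:230,270:430],None,fx=4.5,fy=4.5,interpolation=2)[:,:,::-1])
```

```text
15.525 [367.2 173.7 201.1] [ 0.4 -0.7 -0.1] 42.6
221 ((472.7149658203125, -103.75167083740234), (49.21590042114258, 24.945894241333008), 1.732766032218933) 78.90661446007147
500 49.46
508 49.64
516 49.2
524 49.77
532 49.07
```

View pics/t5c.png

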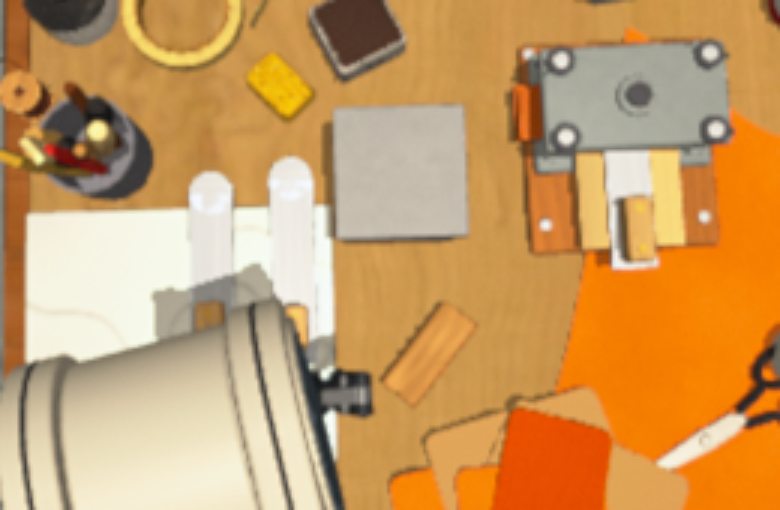

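View pics/s5c.png

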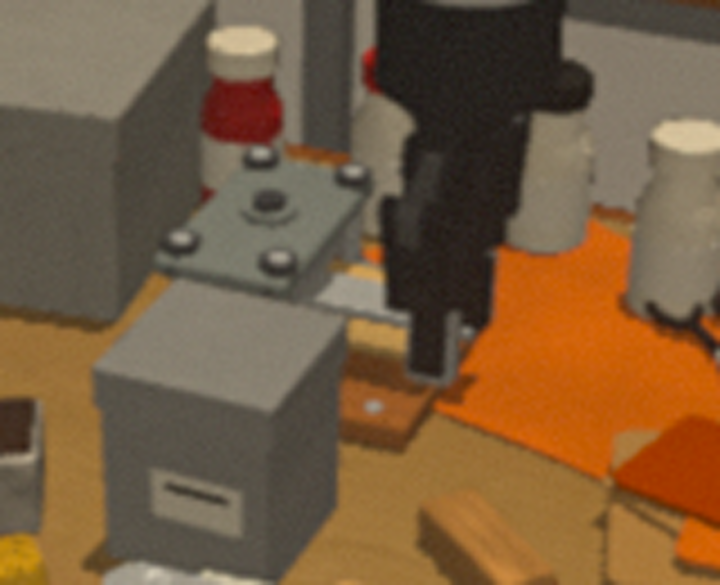

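```bash
python3 -c "
from bench import finish_job; print(finish_job())"
```

```text
the job is handed in; nothing more can be done
None
```

I left the mid (6.5 mm) blade in the press, pushed home against the wooden stop, and handed the job in at about 16 s.

**Why the mid blade:** The board measured about 26.6 mm above the plinth in both cameras. The blade touched the board at a height that agreed, so the gap is about 5.3 mm. I therefore tried only the mid blade. The thin and thick ones were never touched and still lie flat on the slab.

**Sliding in:** Under the platen the drag was a steady 3 to 4 N with the tool carrying the blade's weight. That drag suggests the platen bears on the blade, but I could not measure the platen force itself. At tool x ≈ 473.7 mm the blade came up hard at about 13 N.

**Forces that stood out:** Early on, at the bevel, the readings rose to about 17 N horizontal and 20 N vertical because I was pressing down on the board. Raising the tool 1.5 mm cleared this. The 60 N blade-to-platen limit was never approached.

**Last check (top view after release):**
- The grip block is at press x ≈ -102 mm, 2 to 3 mm from the centre line, and turned less than 1° from it.
- The strip is level.
- The bystanders showed no movement by eye.
- In the last pictures the arm partly hid the blocks of the other two blades. The scene camera's view of the mid blade's block was also blocked, so its final pose rests on the top camera alone.

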